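# Mount a toroidal transformer on its chassis stud

### The arm

A 6-joint arm with a two-finger parallel gripper is mounted at the origin on the work surface. World frame = base frame: x ahead of the robot, y to its left, z up, the work surface at z = 0. Lengths are in m, angles in rad, forces in N, time in s.
With the tool pointing down it reaches from about 0.3 to 0.775 m from the base axis. Payload 14.6 kg.
Tool frame: the origin (TCP) lies midway between the tips of the shut fingers; the grasp point (between the pads) lies 19 mm behind it (ctrl.pinch_z is the distance from the TCP to the grasp point, in m); z points along the fingers, y is the line along which they close (so a half turn about z gives the same grasp; the last joint's range is limited). The gripper opens to 94 mm and grips with 3 to 60 N. Pads are 16 mm wide; open, the fingers measure 119 mm over their backs; the gripper's body (75 mm by 177 mm) begins 78 mm behind the grasp point.
Start: joints at [1.092, 0.3, 1.521, -0, 1.321, -0.067], TCP at [0.22, 0.504, 0.205] pointing down, gripper open.
Joint ranges: [-3.03, 3.03], [-0.79, 2.21], [0.23, 2.52], [-1.04, 4.18], [0, 3.07], [-2.55, 2.55]. Speed limits (rad/s): [2.22, 2.22, 2.57, 3.14, 3.14, 3.14].

### API

Orientations are given as [roll, pitch, yaw] about the fixed x, y, z axes, in that order (R = Rz(yaw) Ry(pitch) Rx(roll)).
In Python, from station import ctrl gives the robot as it stands.
- The arm moves only by the tool jog_arm, never from a script. Its argument "motion" is a list of rows, each a list of 7 numbers: the shift along the tool's x, y, z in m, then the turn, a rotation vector about the tool's x, y, z in rad, then the opening, from -1 (shut) to 1 (fully open). In form: [[tx, ty, tz, rx, ry, rz, gripper], ...]. A call has 1 to 5 rows; each row shifts and turns the commanded pose from where the row before left it, along the tool's axes as they then stand; what a row does not reach is not made up. A row lasts 1/10 s, in which the tool goes at most 50 mm and 8.59 degrees, less where a joint would pass 70% of its speed; a pose out of reach is approached as far as the arm can. A call is refused whole if a number of a shift passes 0.05 or a number of a turn 0.15, either way. A call with a gripper value outside its range is refused whole. The fingers move at their own pace and stop on an object; "squeeze" is the grip in N (left out, the last holds). Time passes only in rows, so rows that do not move let the fingers close. It gives the time, the measured TCP pose, the force, the opening and the grip force at its end, in the units of the state.
- ctrl.get_obs(): the state, without advancing time (a new reading comes with each control period).
- ctrl.camera(name): name is "scene" or "side" or "wrist"; returns the picture (480x640x3 uint8, red, green, blue); there is no depth.
- ctrl.camera_model(name): a dict with "intrinsics" (3x3 intrinsics, pixels), "rvec" (rotation vector, rad) and "tvec" (3), from world to camera coordinates, as OpenCV has them. Camera axes: x right, y down, z forward; pixel columns grow to the right and rows downward; lengths in m; the calibration is good to about 2 mm. A picture is of the moment at which its call begins: read the wrist's pose just before it. camera_model takes no time and is no camera call; for the wrist camera it gives the pose at the moment of the call.
- ctrl.hand_in(): hands the job in; it is judged then, once.
The state is a dict: "time_s": time; "qpos": joint angles; "joint_vel": joint speeds; "tau": joint torques, N m; "ee_pos": TCP position; "eef_rot": TCP orientation; "force": force on the tool from outside, world axes, zero at the start; "moment": the same for the moment, N m; "grip_width": finger opening in m; "grip_force": force on a finger pad.
Only numpy, scipy, OpenCV 4.12 (cv2) and the standard library are available. Lean on these libraries where they do the work, as an engineer would, in place of code of your own. Each camera call takes 0.05 s, during which the arm holds its last target. There are 200 camera calls.

### The job

Mount the ring-shaped transformer in the power-supply chassis, ready for its nut: thread its kit over the upright stud in the order wide rubber pad, transformer, small rubber pad, dished steel clamp plate, each centred and lying flat on the one before, and let go of everything. Set the transformer down gently, do not drop it, and leave the nut dish, multimeter and screwdriver where they are.

Things in the scene. Friction and masses are not known exactly. Their poses are not given: they have to be found in the camera images.
- wide_pad_c (a point): Wide pad: flat black hard-rubber ring, 62 mm across, 7 mm thick, hole 16 mm through its middle; starts lying flat on the mat. The point is its centre, half-way up (3.5 mm above its underside); z is its axis.
- toroid_c (a point): Toroidal transformer: copper-wound ring, 58 mm across, 26 mm high, hole 24 mm through its middle, 0.22 to 0.35 kg; starts lying flat on the mat, the same either way round. The point is its centre, half-way up (13 mm above its underside); z is its axis.
- small_pad_c (a point): Small pad: flat black hard-rubber ring like the wide one but 48 mm across, 7 mm thick, hole 16 mm; starts lying flat on the mat. The point is its centre, half-way up (3.5 mm above its underside); z is its axis.
- clamp_plate_c (a point): Clamp plate: round bright steel plate, 48 mm across, edge 7 mm high with upright sides, its middle (28 mm across) sunk to 3.5 mm thick with an 11 mm hole; underside flat. It starts lying flat on the mat, dished side up, as it is to be fitted. The point is its centre, 3.5 mm above its underside; z is its axis.
- stud_foot (a point): Foot of the chassis' upright steel stud, on the chassis floor (12 mm above the table). Stud 8 mm across, 56 mm high, last 5 mm tapered. Chassis: fixed open aluminium tray, 230 by 160 mm, walls 22 mm above its floor, 80 mm or more from the stud; 82 mm away in +x a green board starts, its parts 34 mm high. z: up; x: along the tray. The kit lies on a 2 mm thick grey-blue mat.
- nut_dish: Leave alone: white plastic dish with two nuts, 46 mm across, 12 mm high, standing on the mat among the kit. Origin under its centre.
- multimeter: Leave alone: yellow and black multimeter lying on the table, 85 by 165 by 42 mm high. Origin under its centre; long side along its y.
- screwdriver: Leave alone: screwdriver lying on the table, along its own x.

How it is judged:
By the outcome, as a careful person would: the job done as asked, in the order asked, and still so for the second after the job is handed in, with the robot touching nothing.
It also fails if it takes over 109 s, if anything falls off the work surface, if the arm or the gripper's body presses on something with over 40 N, if the wrist force passes 120 N, or if a joint passes its speed limit or range.

## Working session

There is one attempt and no reset: what is moved stays moved. The work goes in short steps, Python scripts to look and compute and a tool call to move; the robot and the scene stay as the last step left them, time stands still between calls to the robot, and variables do not carry over. Pictures are saved under pics/ and viewed, at most 14 in all, crops included, and the job is handed in when it is done.

Besides the shell and the picture viewer there is one more tool, called after "Request:" as a command line: name --pt "numbers of a row" for each row, then --argument value for the rest. jog_arm: Moves the arm, as the interface text tells. Its arguments: {"type":"object","properties":{"motion":{"type":"array"},"squeeze":{"type":"number"}},"required":["motion"]}

```bash
mkdir -p pics; ls
python3 - <<'E'
from station import ctrl
import cv2,numpy as np
o=ctrl.get_obs();print({k:np.round(v,3) for k,v in o.items()},ctrl.pinch_z)
for n in("scene","side","wrist"):
    m=ctrl.camera_model(n);print(n,np.round(m["intrinsics"],1).tolist(),np.round(m["rvec"],4),np.round(m["tvec"],4))
    cv2.imwrite(f"pics/{n}0.png",ctrl.camera(n)[:,:,::-1])
E
```

```text
pics
{'time_s': np.float64(0.0), 'qpos': array([ 1.092,  0.3  ,  1.522,  0.   ,  1.321, -0.067]), 'joint_vel': array([ 0.   , -0.   ,  0.003, -0.001,  0.001,  0.001]), 'tau': array([-1.0000e-03, -5.3180e+01, -3.5275e+01,  7.1000e-02,  2.4000e-02,
       -0.0000e+00]), 'ee_pos': array([0.22 , 0.504, 0.205]), 'eef_rot': array([-3.14, -0.  ,  2.73]), 'force': array([0.309, 0.599, 1.241]), 'moment': array([ 0.006,  0.013, -0.002]), 'grip_force': np.float64(0.0), 'grip_width': np.float64(0.094)} 0.0188
scene [[491.8, 0.0, 318.5], [0.0, 491.8, 241.8], [0.0, 0.0, 1.0]] [ 2.1321  0.9573 -0.4071] [-0.3607 -0.2395  1.2997]
side [[483.2, 0.0, 325.6], [0.0, 483.2, 245.6], [0.0, 0.0, 1.0]] [ 2.3515 -0.2562  0.125 ] [-0.5273  0.0988  0.9731]
wrist [[335.8, 0.0, 317.6], [0.0, 335.8, 239.0], [0.0, 0.0, 1.0]] [-2.4291 -1.5884 -0.2199] [-0.5501 -0.0287  0.3906]
```

View pics/scene0.png

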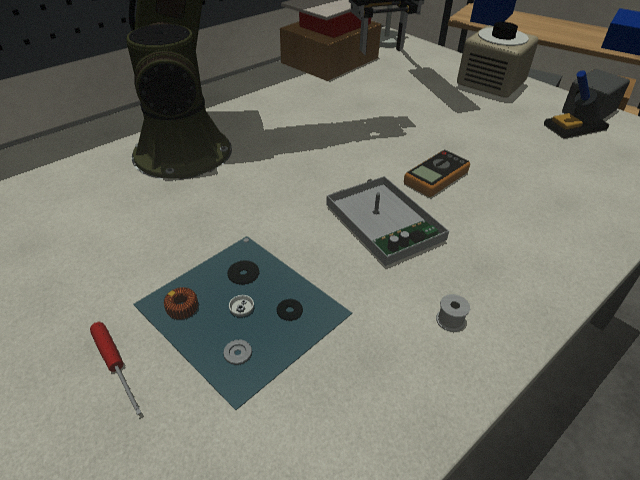

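View pics/wrist0.png

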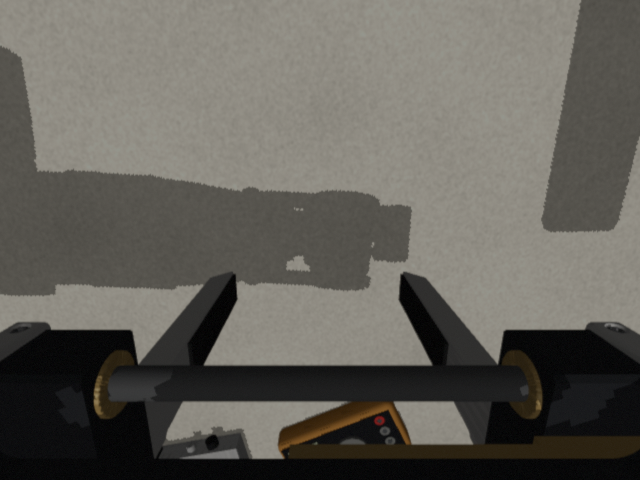

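The scene picture shows the toroid at (181,303), wide pad (243,272), nut dish (241,306), small pad (290,310), clamp plate (237,351), and the stud from (376,213) up to (377,194). The wrist view shows only bare table and the multimeter.

```bash
cat > h.py <<'E'
from station import ctrl
import cv2,numpy as np
def cam(m):
    return np.array(m["intrinsics"],float),cv2.Rodrigues(np.array(m["rvec"],float))[0],np.array(m["tvec"],float)
def ray(m,uv,z):
    K,R,t=cam(m);d=R.T@np.linalg.solve(K,[uv[0],uv[1],1.]);c=-R.T@t
    return c+d*(z-c[2])/d[2]
def px(m,p):
    K,R,t=cam(m);q=K@(R@np.array(p,float)+t);return q[:2]/q[2]
E
python3 - <<'E'
from h import *
m=ctrl.camera_model("scene")
for n,uv,z in [("tor",(181,303),.015),("wide",(243,272),.0055),("dish",(241,306),.007),("small",(290,310),.0055),("plate",(237,351),.0055),("foot",(376,213),.012),("top",(377,194),.068),("matL",(135,305),0.002),("matB",(247,237),.002),("matR",(351,313),.002),("matF",(237,408),.002),("trayL",(327,206),.034),("trayR",(447,234),.034)]:
    p=ray(m,uv,z);s=ctrl.camera_model("side");print(n,np.round(p,3),np.round(np.hypot(*p[:2]),3),np.round(px(s,p)))
E
```

```text
tor [ 0.475 -0.278  0.015] 0.55 [324. 366.]
wide [ 0.476 -0.143  0.005] 0.497 [310. 309.]
dish [ 0.546 -0.197  0.007] 0.581 [351. 324.]
small [ 0.611 -0.135  0.005] 0.626 [375. 295.]
plate [ 0.622 -0.259  0.005] 0.673 [399. 345.]
foot [0.526 0.184 0.012] 0.557 [303. 198.]
top [0.527 0.178 0.068] 0.556 [304. 181.]
matL [ 0.413 -0.339  0.002] 0.534 [296. 409.]
matB [ 0.394 -0.074  0.002] 0.4 [263. 290.]
matR [ 0.688 -0.055  0.002] 0.69 [397. 261.]
matF [ 0.706 -0.318  0.002] 0.774 [454. 365.]
trayL [0.456 0.099 0.034] 0.467 [280. 218.]
trayR [0.687 0.223 0.034] 0.722 [363. 173.]
```

View pics/side0.png

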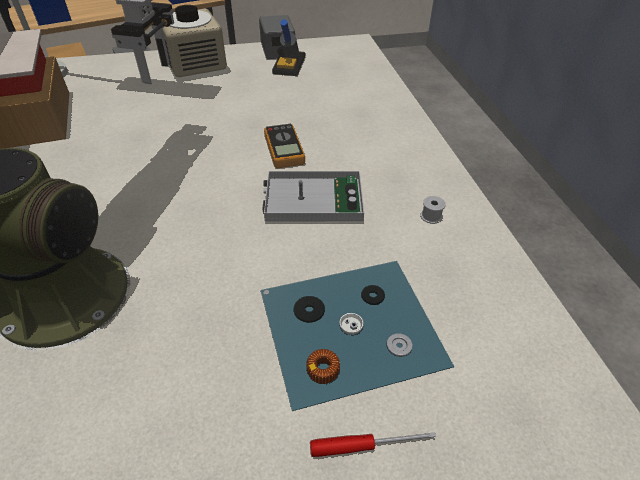

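Both views agree to within 2 px. I'll turn the tool to yaw 90° (tool x = world y, tool y = world x), then go over the stud.

Request:
jog_arm --pt "0 0 0 0 0 0.145 1" --pt "0 0 0 0 0 0.145 1" --pt "0 0 0 0 0 0.145 1" --pt "0 0 0 0 0 0.145 1" --pt "0 0 0 0 0 0.145 1" --squeeze 15

```text
time_s: 0.65
ee_pos: [0.2201, 0.5039, 0.2052]
eef_rot: [-3.141, 0.0, 1.999]
force: [-0.4, 0.3, 1.2]
grip_width: 0.0939
grip_force: 0.0
```

Request:
jog_arm --pt "0 0 0 0 0 0.145 1" --pt "0 0 0 0 0 0.145 1" --pt "0 0 0 0 0 0.145 1" --pt "0 0 0 0 0 0 1" --pt "0 0 0 0 0 0 1"

```text
time_s: 1.15
ee_pos: [0.2201, 0.5039, 0.2053]
eef_rot: [-3.141, 0.0, 1.574]
force: [-0.5, 0.1, 0.2]
grip_width: 0.0943
grip_force: 0.0
```

Request:
jog_arm --pt "-0.02 0.018 0 0 0 0 1" --pt "-0.04 0.038 0 0 0 0 1" --pt "-0.04 0.038 0 0 0 0 1" --pt "-0.04 0.038 0 0 0 0 1" --pt "-0.04 0.038 0 0 0 0 1"

```text
time_s: 1.65
ee_pos: [0.3767, 0.3372, 0.2056]
eef_rot: [3.141, -0.0, 1.574]
force: [0.8, 0.8, -0.4]
grip_width: 0.0937
grip_force: 0.0
```

Request:
jog_arm --pt "-0.04 0.038 0 0 0 0 1" --pt "-0.04 0.038 0 0 0 0 1" --pt "-0.04 0.038 0 0 0 0 1" --pt "-0.02 0.018 0 0 0 0 1" --pt "0 0 0 0 0 0 1"

```text
time_s: 2.15
ee_pos: [0.4985, 0.2075, 0.2051]
eef_rot: [-3.141, 0.0, 1.57]
force: [-0.0, 0.2, 0.1]
grip_width: 0.094
grip_force: 0.0
```

Run:
```python
from h import *
o=ctrl.get_obs();m=ctrl.camera_model("wrist");print(o["time_s"],o["ee_pos"],o["eef_rot"])
K,R,t=cam(m);print("cam",-R.T@t,"axis",R[2]);print(px(m,[.526,.181,.068]),px(m,[.526,.181,.012]),px(m,o["ee_pos"]))
cv2.imwrite("pics/w1.png",ctrl.camera("wrist")[:,:,::-1])
```

```text
2.15 [0.49854683 0.2075072  0.2050829 ] [-3.14132456e+00  4.61791429e-04  1.56997049e+00]
cam [0.4995947  0.28676206 0.38352834] axis [ 2.44840688e-04 -2.71876423e-01 -9.62332141e-01]
[344.2594528  255.09390314] [340.50910268 239.60965981] [315.81874671 287.21587153]
```

View pics/w1.png

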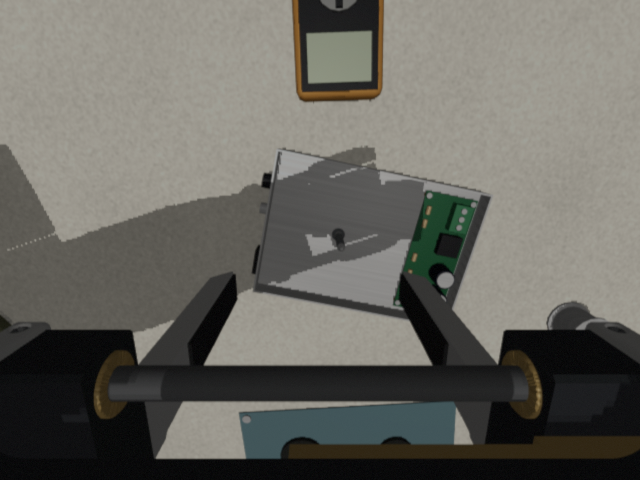

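The wrist view shows the stud around (338,233)-(342,248) and the tray turned about -12°. I'll crop closer.

Run:
```python
import cv2
i=cv2.imread("pics/w1.png")[215:265,305:375];cv2.imwrite("pics/w1c.png",cv2.resize(i,None,fx=10,fy=10,interpolation=cv2.INTER_NEAREST))
```

```text
(no output)
```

View pics/w1c.png

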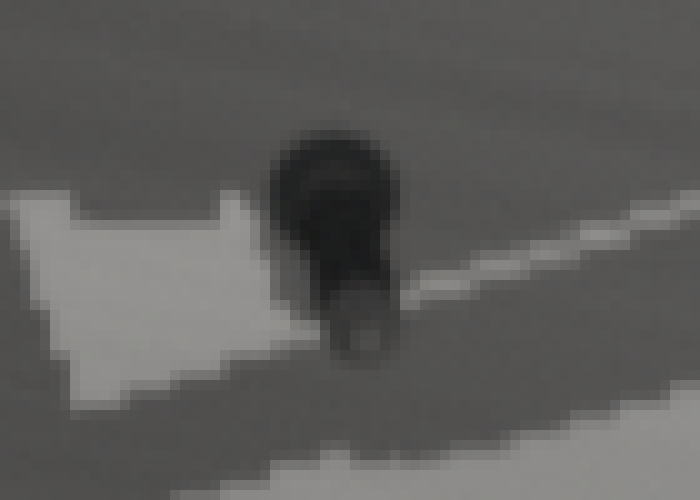

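```bash
cat >> h.py <<'E'
def lsq(ms,uvs):
    """triangulate one point from several views"""
    A=[];b=[]
    for m,uv in zip(ms,uvs):
        K,R,t=cam(m);x=np.linalg.solve(K,[uv[0],uv[1],1.])
        for i in(0,1):
            A.append(R[i]-x[i]*R[2]);b.append(x[i]*t[2]-t[i])
    return np.linalg.lstsq(np.array(A),np.array(b),rcond=None)[0]
E
python3 - <<'E'
from h import *
m=ctrl.camera_model("wrist");print(ctrl.get_obs()["ee_pos"])
print("foot",ray(m,(338.3,233.7),.012),"top",ray(m,(341.3,248),.067))
S,D=ctrl.camera_model("scene"),ctrl.camera_model("side")
for p in (ray(m,(338.3,233.7),.012),ray(m,(341.3,248),.067)):print(px(S,p),px(D,p))
a,b=cv2.imread("pics/scene0.png")[180:225,350:405],cv2.imread("pics/side0.png")[170:210,275:330]
f=lambda i:cv2.resize(i[:40,:55],None,fx=7,fy=7,interpolation=cv2.INTER_NEAREST)
cv2.imwrite("pics/sd.png",np.hstack([f(a),f(b)]))
E
```

```text
[0.49745204 0.20892604 0.20512084]
foot [0.5222198  0.18952706 0.012     ] top [0.52189894 0.18951845 0.067     ]
[376.40158401 211.31955724] [301.15935073 197.08800754]
[378.68274356 191.32060566] [300.52212459 179.07722936]
```

View pics/sd.png

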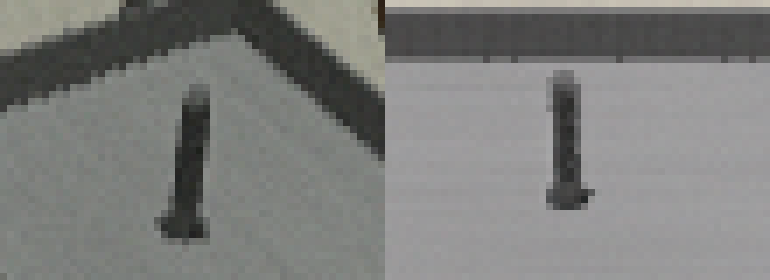

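Stud is at about (0.523, 0.188), consistent in all three views. Next, over the wide pad.

Request:
jog_arm --pt "-0.02 -0.002 0 0 0 0 1" --pt "-0.04 -0.002 0.005 0 0 0 1" --pt "-0.04 -0.002 0.005 0 0 0 1" --pt "-0.04 -0.002 0.01 0 0 0 1" --pt "-0.04 -0.002 0.01 0 0 0 1"

```text
time_s: 2.7
ee_pos: [0.4861, 0.0298, 0.1754]
eef_rot: [3.141, -0.0, 1.574]
force: [-0.4, -0.3, 0.5]
grip_width: 0.0941
grip_force: 0.0
```

Request:
jog_arm --pt "-0.04 -0.002 0.01 0 0 0 1" --pt "-0.04 -0.002 0.01 0 0 0 1" --pt "-0.04 -0.002 0.01 0 0 0 1" --pt "-0.03 -0.002 0.01 0 0 0 1" --pt "-0.015 -0.002 0.005 0 0 0 1"

```text
time_s: 3.2
ee_pos: [0.476, -0.1358, 0.1297]
eef_rot: [-3.141, -0.0, 1.572]
force: [-0.7, 0.6, -0.1]
grip_width: 0.0939
grip_force: 0.0
```

Request:
jog_arm --pt "-0.006 -0.001 0 0 0 0 1" --pt "0 0 0 0 0 0 1" --pt "0 0 0 0 0 0 1"

```text
time_s: 3.5
ee_pos: [0.4759, -0.1399, 0.1309]
eef_rot: [3.141, 0.0, 1.572]
force: [0.5, -0.3, 0.3]
grip_width: 0.0936
grip_force: 0.0
```

Run:
```python
from h import *
o=ctrl.get_obs();m=ctrl.camera_model("wrist");print(o["time_s"],o["ee_pos"],o["eef_rot"])
im=ctrl.camera("wrist")[:,:,::-1];np.savez("pics/w2.npz",**m)
cv2.imwrite("pics/w2.png",im)
for n,p in dict(wide=[.476,-.143,.0055],tor=[.475,-.278,.015],dish=[.546,-.197,.007],small=[.611,-.135,.0055],plate=[.622,-.259,.0055]).items():print(n,px(m,p))
```

```text
3.5 [ 0.47586737 -0.1399237   0.13089175] [3.14095327e+00 8.74780852e-05 1.57157960e+00]
wide [316.46093484 235.4461478 ]
tor [315.59558388 365.73829489]
dish [388.1618814  289.16694397]
small [461.38581999 227.08768613]
plate [458.07833022 343.90593496]
```

View pics/w2.png

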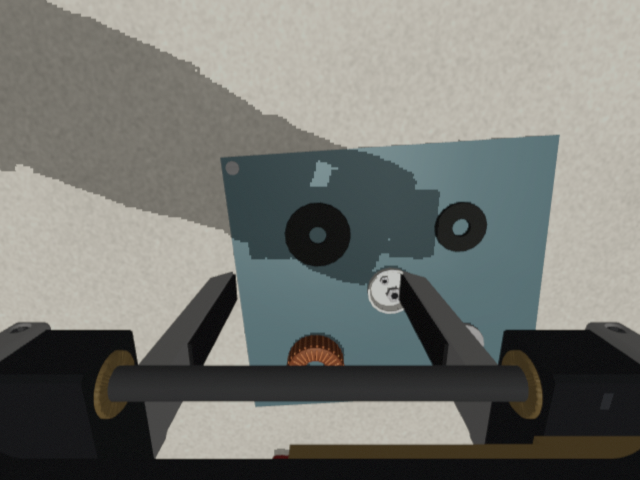

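The wrist view shows the wide pad at (318,234), small pad (461,226), dish (390,290), and the toroid partly hidden at (316,355). I'll fit the dark rings for exact centres.

```bash
cat >> h.py <<'E'
def ring(im,m,mask,guess,ztop,rad):
    """outer edge of the blob near px guess -> world at ztop, circle fit"""
    n,l,s,c=cv2.connectedComponentsWithStats(mask.astype(np.uint8))
    ok=[i for i in range(1,n) if s[i,4]>300]
    i=min(ok,key=lambda i:np.hypot(*(c[i]-guess)))
    k=max(cv2.findContours((l==i).astype(np.uint8),cv2.RETR_EXTERNAL,cv2.CHAIN_APPROX_NONE)[0],key=len)[:,0]
    P=np.array([ray(m,q,ztop)[:2] for q in k]);(e,ax,_)=cv2.fitEllipse((P*1e4).astype(np.float32))
    return np.array(e)/1e4,np.array(ax)/1e4,c[i]
E
python3 - <<'E'
from h import *
im=cv2.imread("pics/w2.png");m=dict(np.load("pics/w2.npz"))
g=im.max(2)
for T in(32,40):
  for n,gs in(("wide",(318,234)),("small",(461,226))):
    print(T,n,ring(im,m,g<T,gs,.0075,0))
E
```

```text
32 wide (array([ 0.47678633, -0.14188523]), array([0.05931893, 0.0596384 ]), array([317.30050761, 233.99898477]))
32 small (array([ 0.58675435, -0.24157825]), array([0.02212083, 0.1187241 ]), array([424.1369704 , 326.35751596]))
40 wide (array([ 0.47674946, -0.14191542]), array([0.05975436, 0.06022499]), array([317.2623926 , 234.03238599]))
40 small (array([ 0.60877012, -0.13412932]), array([0.04450471, 0.04672743]), array([460.06524318, 226.17259786]))
```

Request:
jog_arm --pt "-0.002 0.001 0.02 0 0 0 1" --pt "0 0 0.03 0 0 0 1" --pt "0 0 0.03 0 0 0 1" --pt "0 0 0.025 0 0 0 1" --pt "0 0 0.012 0 0 0 1"

```text
time_s: 4.05
ee_pos: [0.476, -0.1419, 0.0118]
eef_rot: [-3.14, -0.001, 1.571]
force: [-0.1, -0.5, 0.8]
grip_width: 0.0942
grip_force: 0.0
```

Request:
jog_arm --pt "0 0 0.006 0 0 0 1" --pt "0 0 0.003 0 0 0 1" --pt "0 0 0 0 0 0 1"

```text
time_s: 4.35
ee_pos: [0.477, -0.143, 0.0051]
eef_rot: [3.141, 0.0, 1.57]
force: [0.3, 0.7, -0.1]
grip_width: 0.0941
grip_force: 0.0
```

Request:
jog_arm --pt "0.001 0 0.0015 0 0 0 1" --pt "0 0 0 0 0 0 -1" --pt "0 0 0 0 0 0 -1" --pt "0 0 0 0 0 0 -1" --pt "0 0 0 0 0 0 -1" --squeeze 15

```text
time_s: 4.85
ee_pos: [0.4766, -0.142, 0.0031]
eef_rot: [3.141, 0.0, 1.57]
force: [-0.4, 0.1, 0.2]
grip_width: 0.0654
grip_force: 0.0
```

Request:
jog_arm --pt "0 0 0 0 0 0 -1" --pt "0 0 0 0 0 0 -1" --pt "0 0 -0.01 0 0 0 -1" --pt "0 0 -0.02 0 0 0 -1" --pt "0 0 0 0 0 0 -1"

```text
time_s: 5.35
ee_pos: [0.4778, -0.1424, 0.0354]
eef_rot: [3.138, 0.001, 1.57]
force: [0.1, -0.4, -0.4]
grip_width: 0.0617
grip_force: 15.0
```

Gripped at 61.7 mm. I'll lift and stop short of the stud for a settled second look.

Request:
jog_arm --pt "0 0 -0.03 0 0 0 -1" --pt "0.01 0.004 -0.035 0 0 0 -1" --pt "0.03 0.004 -0.02 0 0 0 -1" --pt "0.04 0.006 0 0 0 0 -1" --pt "0.04 0.006 0 0 0 0 -1"

```text
time_s: 5.85
ee_pos: [0.4969, -0.0209, 0.1184]
eef_rot: [3.14, 0.0, 1.569]
force: [-0.1, -0.3, -0.2]
grip_width: 0.0617
grip_force: 15.0
```

Request:
jog_arm --pt "0.04 0.006 0 0 0 0 -1" --pt "0.04 0.006 0 0 0 0 -1" --pt "0.03 0.006 0 0 0 0 -1" --pt "0.02 0.004 0 0 0 0 -1" --pt "0.01 0.003 0 0 0 0 -1"

```text
time_s: 6.35
ee_pos: [0.5217, 0.1195, 0.1176]
eef_rot: [-3.141, -0.0, 1.571]
force: [0.7, -1.1, -0.9]
grip_width: 0.0616
grip_force: 15.0
```

Request:
jog_arm --pt "0 0 0 0 0 0 -1" --pt "0 0 0 0 0 0 -1" --pt "0 0 0 0 0 0 -1"

```text
time_s: 6.65
ee_pos: [0.5218, 0.117, 0.1179]
eef_rot: [-3.141, 0.0, 1.569]
force: [0.6, 0.3, 0.4]
grip_width: 0.0617
grip_force: 15.0
```

Run:
```python
from h import *
o=ctrl.get_obs();m=ctrl.camera_model("wrist");print(o["time_s"],o["ee_pos"],o["eef_rot"])
im=ctrl.camera("wrist")[:,:,::-1];np.savez("pics/w3.npz",**m);cv2.imwrite("pics/w3.png",im)
f,t=px(m,[.5228,.1885,.012]),px(m,[.5228,.1885,.068]);print(f,t)
x,y=int(t[0])-35,int(t[1])-40;print(x,y)
a=cv2.resize(im[y:y+60,x:x+80],None,fx=8,fy=8,interpolation=cv2.INTER_NEAREST)
cv2.imwrite("pics/w3c.png",a)
```

```text
6.65 [0.52175461 0.11697228 0.11789781] [-3.14146050e+00  1.24926316e-04  1.56869215e+00]
[317.2817811 153.93105  ] [317.26950413 156.29102607]
282 116
```

View pics/w3c.png

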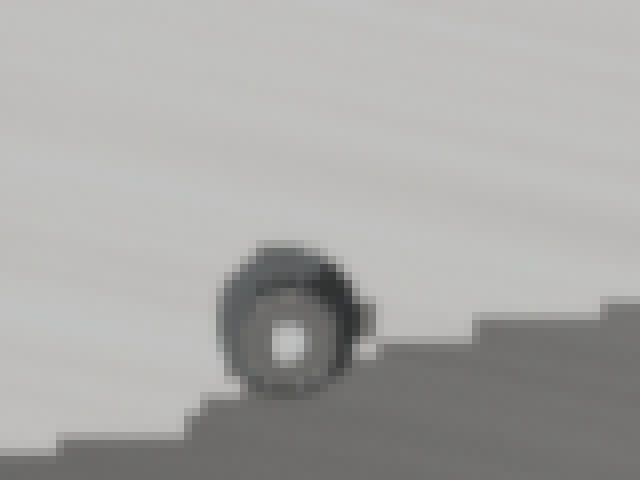

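Top of the stud is at about (317.5,158) and the foot collar at (317.5,155), which puts the stud at (0.523, 0.1873). I'll move over it and lower.

Request:
jog_arm --pt "0.02 0.001 0 0 0 0 -1" --pt "0.03 0 0 0 0 0 -1" --pt "0.015 0 0 0 0 0 -1" --pt "0.005 0 0 0 0 0 -1" --pt "0 0 0 0 0 0 -1"

```text
time_s: 7.2
ee_pos: [0.5229, 0.1878, 0.1179]
eef_rot: [-3.142, 0.0, 1.57]
force: [-0.1, -0.7, -0.4]
grip_width: 0.0621
grip_force: 15.0
```

Request:
jog_arm --pt "0 0 0 0 0 0 -1" --pt "0 0 0.01 0 0 0 -1" --pt "0 0 0.01 0 0 0 -1" --pt "0 0 0.01 0 0 0 -1" --pt "0 0 0 0 0 0 -1"

```text
time_s: 7.7
ee_pos: [0.5221, 0.1875, 0.086]
eef_rot: [-3.139, 0.001, 1.57]
force: [-1.1, 0.1, -1.2]
grip_width: 0.0618
grip_force: 15.0
```

Now down over the stud, aiming for TCP z about 0.0135.

Request:
jog_arm --pt "0 0.0005 0.015 0 0 0 -1" --pt "0 0 0.02 0 0 0 -1" --pt "0 0 0.02 0 0 0 -1" --pt "0 0 0.01 0 0 0 -1" --pt "0 0 0.003 0 0 0 -1"

```text
time_s: 8.2
ee_pos: [0.5229, 0.1878, 0.0186]
eef_rot: [-3.14, 0.0, 1.57]
force: [1.0, 0.6, 0.4]
grip_width: 0.0616
grip_force: 15.0
```

Request:
jog_arm --pt "0 0 0.002 0 0 0 -1" --pt "0 0 0 0 0 0 -1"

```text
time_s: 8.4
ee_pos: [0.5237, 0.1881, 0.0184]
eef_rot: [3.141, -0.0, 1.57]
force: [-0.5, -0.1, 0.8]
grip_width: 0.0622
grip_force: 15.0
```

Request:
jog_arm --pt "0 0 0.003 0 0 0 -1" --pt "0 0 0 0 0 0 -1" --pt "0 0 0.001 0 0 0 -1" --pt "0 0 0 0 0 0 -1"

```text
time_s: 8.8
ee_pos: [0.5234, 0.188, 0.014]
eef_rot: [3.141, -0.0, 1.57]
force: [0.4, 0.6, 0.4]
grip_width: 0.062
grip_force: 15.0
```

Request:
jog_arm --pt "0 0 0.0005 0 0 0 -1" --pt "0 0 0 0 0 0 -1" --pt "0 0 0 0 0 0 -1"

```text
time_s: 9.1
ee_pos: [0.5234, 0.188, 0.0135]
eef_rot: [3.142, -0.0, 1.57]
force: [1.0, -0.7, 0.0]
grip_width: 0.0621
grip_force: 15.0
```

Request:
jog_arm --pt "0 0 0 0 0 0 1" --pt "0 0 0 0 0 0 1" --pt "0 0 0 0 0 0 1" --pt "0 0 -0.005 0 0 0 1" --pt "0 0 -0.03 0 0 0 1"

```text
time_s: 9.6
ee_pos: [0.5218, 0.1875, 0.0465]
eef_rot: [-3.137, 0.001, 1.57]
force: [0.4, 0.5, 0.4]
grip_width: 0.0937
grip_force: 0.0
```

Request:
jog_arm --pt "0 0 -0.04 0 0 0 1" --pt "0 0 -0.03 0 0 0 1" --pt "0 0 -0.01 0 0 0 1" --pt "0 0 0 0 0 0 1"

```text
time_s: 10.0
ee_pos: [0.5238, 0.1881, 0.1296]
eef_rot: [3.139, -0.001, 1.57]
force: [-0.7, -0.1, 0.2]
grip_width: 0.0939
grip_force: 0.0
```

Run:
```python
from h import *
o=ctrl.get_obs();m=ctrl.camera_model("wrist");print(o["time_s"],o["ee_pos"])
im=ctrl.camera("wrist")[:,:,::-1];np.savez("pics/w4.npz",**m);cv2.imwrite("pics/w4.png",im)
c=px(m,[.523,.1875,.019]);print(c,px(m,[.523,.1875,.068]));x,y=int(c[0])-64,int(c[1])-48
cv2.imwrite("pics/w4c.png",cv2.resize(im[y:y+96,x:x+128],None,fx=5,fy=5,interpolation=cv2.INTER_NEAREST));print(x,y)
g=im.max(2)
for T in(32,40,48):
  print(T,ring(im,m,g<T,c,.017,0))
```

```text
10.0 [0.52382464 0.18812298 0.12955357]
[315.12830344 237.18890111] [314.87307207 254.4907939 ]
251 189
32 (array([0.52438228, 0.18806329]), array([0.05906447, 0.05924086]), array([316.64609324, 234.44977019]))
40 (array([0.52435864, 0.18800316]), array([0.05946238, 0.05974721]), array([316.59808465, 234.7133148 ]))
48 (array([0.52438662, 0.18795219]), array([0.05997338, 0.06024721]), array([316.64096457, 234.80261983]))
```

View pics/w4c.png

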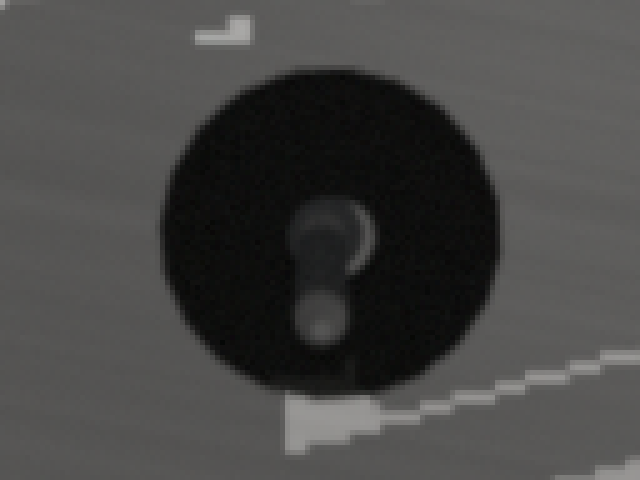

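Pad lies flat round the stud, centred to about 1 mm. Now the toroid.

Request:
jog_arm --pt "-0.02 -0.002 0 0 0 0 1" --pt "-0.04 -0.004 0 0 0 0 1" --pt "-0.045 -0.004 0 0 0 0 1" --pt "-0.045 -0.004 0 0 0 0 1" --pt "-0.045 -0.005 0 0 0 0 1"

```text
time_s: 10.55
ee_pos: [0.503, -0.0086, 0.1266]
eef_rot: [-3.139, -0.0, 1.57]
force: [0.2, 0.5, -1.2]
grip_width: 0.0942
grip_force: 0.0
```

Request:
jog_arm --pt "-0.045 -0.005 0 0 0 0 1" --pt "-0.045 -0.005 0 0 0 0 1" --pt "-0.045 -0.005 0 0 0 0 1" --pt "-0.045 -0.005 0 0 0 0 1" --pt "-0.04 -0.004 0 0 0 0 1"

```text
time_s: 11.05
ee_pos: [0.4787, -0.2287, 0.1265]
eef_rot: [-3.139, -0.001, 1.569]
force: [0.4, 0.6, 0.0]
grip_width: 0.0937
grip_force: 0.0
```

Request:
jog_arm --pt "-0.03 -0.003 0 0 0 0 1" --pt "-0.015 -0.002 0 0 0 0 1" --pt "-0.006 0 0 0 0 0 1" --pt "0 0 0 0 0 0 1" --pt "0 0 0 0 0 0 1"

```text
time_s: 11.55
ee_pos: [0.4751, -0.2768, 0.1281]
eef_rot: [-3.141, -0.0, 1.571]
force: [-0.4, -0.4, -0.0]
grip_width: 0.0941
grip_force: 0.0
```

Run:
```python
from h import *
o=ctrl.get_obs();m=ctrl.camera_model("wrist");print(o["time_s"],o["ee_pos"],o["eef_rot"])
im=ctrl.camera("wrist")[:,:,::-1];np.savez("pics/w5.npz",**m);cv2.imwrite("pics/w5.png",im)
print(px(m,[.475,-.278,.028]))
```

```text
11.55 [ 0.47512981 -0.27677722  0.12811964] [-3.14111263e+00 -4.93655836e-04  1.57088649e+00]
[316.2256236  241.06568054]
```

View pics/w5.png

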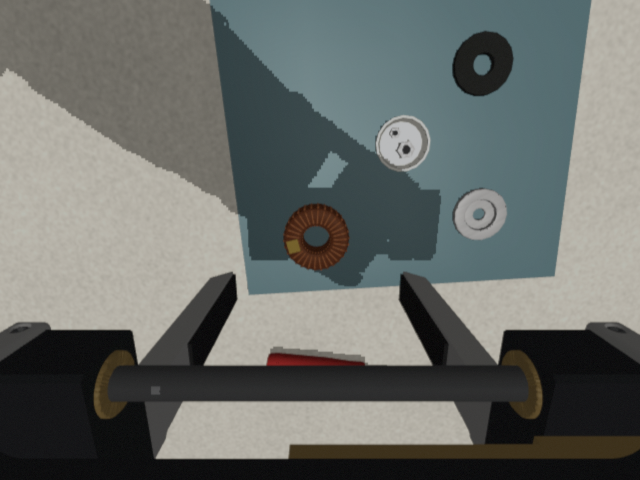

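The toroid is centred at about (316.5,237), plate at (480,213), small pad (483,64), and the screwdriver is well clear.

Run:
```python
from h import *
im=cv2.imread("pics/w5.png");m=dict(np.load("pics/w5.npz"))
b,g,r=[im[:,:,i].astype(int) for i in range(3)]
for d in(15,25):
  for z in(.015,.022):print("tor",d,z,ring(im,m,(r-b>d),(316,237),z,0))
h=np.zeros((480,640),bool);h[180:250,445:515]=(im.min(2)>130)[180:250,445:515]
print("plate",ring(im,m,h,(480,213),.007,0)); print("small",ring(im,m,im.max(2)<48,(483,64),.0075,0))
```

```text
tor 15 0.015 (array([ 0.47465566, -0.27833618]), array([0.05814658, 0.06092118]), array([315.88724832, 236.60637584]))
tor 15 0.022 (array([ 0.47469111, -0.27640051]), array([0.05675094, 0.05945894]), array([315.88724832, 236.60637584]))
tor 25 0.015 (array([ 0.47471543, -0.2784187 ]), array([0.05760378, 0.06006356]), array([315.97671994, 236.73349548]))
tor 25 0.022 (array([ 0.47474946, -0.27648105]), array([0.05622117, 0.05862189]), array([315.97671994, 236.73349548]))
plate (array([ 0.62399712, -0.25922024]), array([0.04525046, 0.04554388]), array([479.80255517, 213.82404181]))
small (array([ 0.60915879, -0.13535894]), array([0.04566926, 0.0472836 ]), array([482.36590909,  63.23636364]))
```

Request:
jog_arm --pt "0 0 0.02 0 0 0 1" --pt "0 0 0.03 0 0 0 1" --pt "0 0 0.03 0 0 0 1" --pt "0 0 0.025 0 0 0 1" --pt "0 0 0.012 0 0 0 1"

```text
time_s: 12.1
ee_pos: [0.4744, -0.2765, 0.0095]
eef_rot: [-3.139, -0.001, 1.571]
force: [0.5, -0.0, 0.4]
grip_width: 0.0941
grip_force: 0.0
```

Request:
jog_arm --pt "0 0 0.004 0 0 0 1" --pt "0 0 0.001 0 0 0 1" --pt "0 0 0 0 0 0 1" --pt "0 0 0 0 0 0 1"

```text
time_s: 12.5
ee_pos: [0.4754, -0.2783, 0.0075]
eef_rot: [3.14, 0.001, 1.57]
force: [0.0, -0.6, -0.8]
grip_width: 0.094
grip_force: 0.0
```

Request:
jog_arm --pt "0.0005 0 0 0 0 0 -1" --pt "0 0 0 0 0 0 -1" --pt "0 0 0 0 0 0 -1" --pt "0 0 0 0 0 0 -1" --pt "0 0 0 0 0 0 -1" --squeeze 30

```text
time_s: 13.0
ee_pos: [0.4748, -0.2775, 0.0064]
eef_rot: [-3.141, -0.0, 1.57]
force: [-0.6, 0.0, 1.4]
grip_width: 0.0586
grip_force: 30.0
```

Request:
jog_arm --pt "0 0 0 0 0 0 -1" --pt "0 0 0 0 0 0 -1" --pt "0 0 -0.01 0 0 0 -1" --pt "0 0 -0.02 0 0 0 -1" --pt "0 0 0 0 0 0 -1"

```text
time_s: 13.5
ee_pos: [0.476, -0.2782, 0.0389]
eef_rot: [3.138, 0.002, 1.57]
force: [-0.0, -0.0, -3.4]
grip_width: 0.0582
grip_force: 30.0
```

Request:
jog_arm --pt "0 0 -0.03 0 0 0 -1" --pt "0 0 -0.035 0 0 0 -1" --pt "0.02 0.002 -0.02 0 0 0 -1" --pt "0.035 0.003 0 0 0 0 -1" --pt "0.04 0.004 0 0 0 0 -1"

```text
time_s: 14.0
ee_pos: [0.484, -0.182, 0.1216]
eef_rot: [3.141, 0.0, 1.568]
force: [1.3, 0.5, -1.6]
grip_width: 0.0581
grip_force: 30.0
```

Request:
jog_arm --pt "0.045 0.004 0 0 0 0 -1" --pt "0.045 0.004 0 0 0 0 -1" --pt "0.045 0.005 0 0 0 0 -1" --pt "0.045 0.005 0 0 0 0 -1" --pt "0.045 0.005 0 0 0 0 -1"

```text
time_s: 14.5
ee_pos: [0.507, 0.0444, 0.1211]
eef_rot: [-3.142, -0.0, 1.57]
force: [0.6, 0.0, -1.2]
grip_width: 0.0579
grip_force: 30.0
```

Request:
jog_arm --pt "0.045 0.005 0 0 0 0 -1" --pt "0.04 0.004 0 0 0 0 -1" --pt "0.03 0.003 0 0 0 0 -1" --pt "0.02 0.002 0 0 0 0 -1" --pt "0.01 0.001 0 0 0 0 -1"

```text
time_s: 15.0
ee_pos: [0.5221, 0.189, 0.1208]
eef_rot: [-3.141, 0.0, 1.571]
force: [-0.2, 0.3, -2.9]
grip_width: 0.0583
grip_force: 30.0
```

Request:
jog_arm --pt "0 0 0 0 0 0 -1" --pt "0 0 0 0 0 0 -1" --pt "0 0 0 0 0 0 -1"

```text
time_s: 15.3
ee_pos: [0.5224, 0.1864, 0.1214]
eef_rot: [-3.141, 0.0, 1.569]
force: [-0.2, 0.3, -2.5]
grip_width: 0.0578
grip_force: 30.0
```

Request:
jog_arm --pt "0.0015 0 0.01 0 0 0 -1" --pt "0 0 0.015 0 0 0 -1" --pt "0 0 0.005 0 0 0 -1" --pt "0 0 0 0 0 0 -1" --pt "0 0 0 0 0 0 -1"

```text
time_s: 15.8
ee_pos: [0.5226, 0.1888, 0.0917]
eef_rot: [3.141, -0.0, 1.57]
force: [0.3, -0.6, -1.9]
grip_width: 0.0585
grip_force: 30.0
```

Run:
```python
from h import *
o=ctrl.get_obs();m=ctrl.camera_model("wrist");print(o["time_s"],o["ee_pos"])
im=ctrl.camera("wrist")[:,:,::-1].astype(int);b,r=im[:,:,0],im[:,:,2];e=o["ee_pos"]
cv2.imwrite("pics/w6.png",im)
mk=(r-b>20);mk[320:]=0
for z in(.008,.015):print(ring(im,m,mk,px(m,e+[0,0,z]),e[2]+z,0))
```

```text
15.8 [0.52258125 0.18883615 0.09171223]
(array([0.52368115, 0.19344285]), array([0.05040125, 0.06349933]), array([317.62629602, 282.67167543]))
(array([0.52367554, 0.19650526]), array([0.04833185, 0.06089215]), array([317.62629602, 282.67167543]))[ WARN:0@0.586] global loadsave.cpp:1063 imwrite_ Unsupported depth image for selected encoder is fallbacked to CV_8U.
```

Run:
```python
import cv2
i=cv2.imread("pics/w6.png")[230:330,240:400];cv2.imwrite("pics/w6c.png",cv2.resize(i,None,fx=5,fy=5,interpolation=cv2.INTER_NEAREST))
```

```text
(no output)
```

View pics/w6c.png

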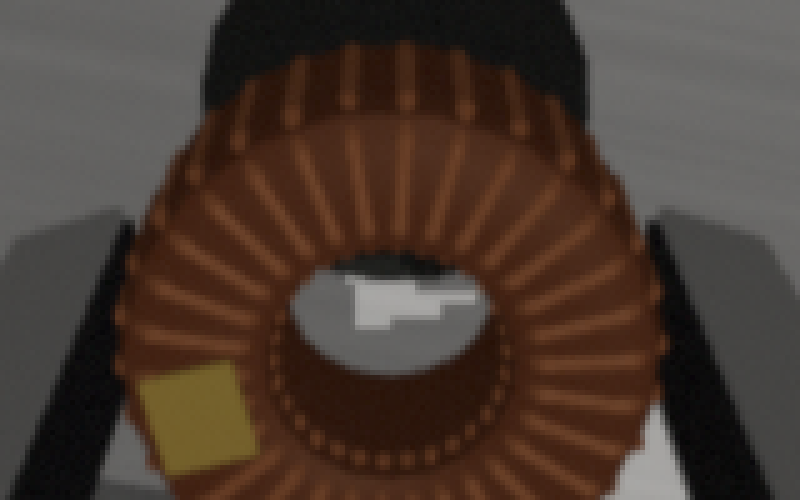

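The toroid is held level. Its top hole is centred at about (317.7,301.5).

Run:
```python
from h import *
o=ctrl.get_obs();m=ctrl.camera_model("wrist");print(o["ee_pos"],ray(m,(317.7,301.5),o["ee_pos"][2]+.021),ray(m,(317.7,301.5),o["ee_pos"][2]+.02))
p=o["ee_pos"]+[0,0,.021];t=np.linspace(0,6.28,60);e=[px(m,p+[.012*np.cos(a),.012*np.sin(a),0]) for a in t];print(cv2.fitEllipse(np.float32(e)))
```

```text
[0.52266257 0.18894502 0.09192673] [0.523707   0.19029555 0.11292673] [0.52370794 0.18980166 0.11192673]
((315.675048828125, 303.4967041015625), (42.399658203125, 46.581336975097656), 90.2191390991211)
```

Request:
jog_arm --pt "-0.0015 -0.0005 0 0 0 0 -1" --pt "0 0 0.015 0 0 0 -1" --pt "0 0 0.02 0 0 0 -1" --pt "0 0 0.015 0 0 0 -1" --pt "0 0 0.008 0 0 0 -1"

```text
time_s: 16.35
ee_pos: [0.5215, 0.1873, 0.0323]
eef_rot: [-3.14, 0.0, 1.57]
force: [0.1, -0.4, -1.6]
grip_width: 0.0584
grip_force: 30.0
```

Request:
jog_arm --pt "0 0 0.004 0 0 0 -1" --pt "0 0 0 0 0 0 -1" --pt "0 0 0 0 0 0 -1"

```text
time_s: 16.65
ee_pos: [0.5222, 0.1876, 0.0301]
eef_rot: [3.141, -0.0, 1.57]
force: [0.3, 0.2, -2.0]
grip_width: 0.0584
grip_force: 30.0
```

Request:
jog_arm --pt "0 0 0.003 0 0 0 -1" --pt "0 0 0.001 0 0 0 -1" --pt "0 0 0 0 0 0 -1"

```text
time_s: 16.95
ee_pos: [0.5218, 0.1875, 0.0254]
eef_rot: [-3.142, 0.0, 1.57]
force: [0.0, -0.0, -2.7]
grip_width: 0.0579
grip_force: 30.0
```

Request:
jog_arm --pt "0 0 0.001 0 0 0 -1" --pt "0 0 0 0 0 0 -1" --pt "0 0 0 0 0 0 -1"

```text
time_s: 17.25
ee_pos: [0.5219, 0.1875, 0.0245]
eef_rot: [-3.142, 0.0, 1.57]
force: [-0.3, 1.2, -1.8]
grip_width: 0.0585
grip_force: 30.0
```

Request:
jog_arm --pt "0 0 0.0005 0 0 0 -1" --pt "0 0 0 0 0 0 -1" --pt "0 0 0 0 0 0 -1"

```text
time_s: 17.55
ee_pos: [0.5219, 0.1875, 0.0239]
eef_rot: [-3.142, 0.0, 1.57]
force: [-0.0, -0.2, -2.5]
grip_width: 0.0579
grip_force: 30.0
```

Request:
jog_arm --pt "0 0 0.0006 0 0 0 -1" --pt "0 0 0 0 0 0 -1" --pt "0 0 0 0 0 0 -1"

```text
time_s: 17.85
ee_pos: [0.5219, 0.1875, 0.0235]
eef_rot: [3.141, -0.0, 1.57]
force: [-0.7, -0.5, 0.4]
grip_width: 0.0585
grip_force: 30.0
```

Request:
jog_arm --pt "0 0 0.0005 0 0 0 -1" --pt "0 0 0 0 0 0 -1" --pt "0 0 0 0 0 0 -1"

```text
time_s: 18.15
ee_pos: [0.5219, 0.1875, 0.0234]
eef_rot: [3.141, -0.0, 1.57]
force: [-4.0, -1.3, 7.6]
grip_width: 0.0577
grip_force: 30.0
```

Request:
jog_arm --pt "0 0 -0.0005 0 0 0 -1" --pt "0 0 0 0 0 0 1" --pt "0 0 0 0 0 0 1" --pt "0 0 0 0 0 0 1" --pt "0 0 -0.005 0 0 0 1"

```text
time_s: 18.65
ee_pos: [0.5216, 0.1874, 0.028]
eef_rot: [-3.141, 0.0, 1.57]
force: [0.8, -0.6, 0.1]
grip_width: 0.0866
grip_force: 0.0
```

Request:
jog_arm --pt "0 0 -0.02 0 0 0 1" --pt "0 0 -0.04 0 0 0 1" --pt "0 0 -0.03 0 0 0 1" --pt "0 0 -0.01 0 0 0 1" --pt "0 0 0 0 0 0 1"

```text
time_s: 19.15
ee_pos: [0.5224, 0.1876, 0.1295]
eef_rot: [3.139, -0.001, 1.57]
force: [0.1, -0.1, -0.4]
grip_width: 0.094
grip_force: 0.0
```

Run:
```python
from h import *
o=ctrl.get_obs();m=ctrl.camera_model("wrist");print(o["time_s"],o["ee_pos"])
im=ctrl.camera("wrist")[:,:,::-1];cv2.imwrite("pics/w7.png",im);np.savez("pics/w7.npz",**m);im=im.astype(int);b,r=im[:,:,0],im[:,:,2];e=o["ee_pos"]
mk=(r-b>20);mk[320:]=0;mk[:150]=0
for z in(.032,.039):print(ring(im,m,mk,px(m,[.523,.188,z]),z,0))
```

```text
19.15 [0.52238843 0.1875891  0.12948327]
(array([0.52296099, 0.18656565]), array([0.05806845, 0.06174509]), array([316.73282675, 240.56109422]))
(array([0.52296089, 0.18859738]), array([0.05659576, 0.06017916]), array([316.73282675, 240.56109422]))
```

Toroid centred within 0.5 mm. Now the small pad.

Request:
jog_arm --pt "-0.02 0.006 0 0 0 0 1" --pt "-0.04 0.011 0 0 0 0 1" --pt "-0.04 0.011 0 0 0 0 1" --pt "-0.045 0.012 0 0 0 0 1" --pt "-0.045 0.012 0 0 0 0 1"

```text
time_s: 19.7
ee_pos: [0.5731, -0.0042, 0.1263]
eef_rot: [-3.139, -0.0, 1.57]
force: [1.1, 0.2, 0.1]
grip_width: 0.094
grip_force: 0.0
```

Request:
jog_arm --pt "-0.045 0.012 0 0 0 0 1" --pt "-0.04 0.011 0 0 0 0 1" --pt "-0.03 0.007 0 0 0 0 1" --pt "-0.0125 0.003 0 0 0 0 1" --pt "-0.005 0.001 0 0 0 0 1"

```text
time_s: 20.2
ee_pos: [0.607, -0.1358, 0.1266]
eef_rot: [-3.139, -0.001, 1.569]
force: [0.3, 0.1, 0.6]
grip_width: 0.0943
grip_force: 0.0
```

Request:
jog_arm --pt "0 0 0 0 0 0 1" --pt "0 0 0 0 0 0 1" --pt "0 0 0 0 0 0 1"

```text
time_s: 20.5
ee_pos: [0.6075, -0.1339, 0.1284]
eef_rot: [-3.142, -0.0, 1.571]
force: [-0.3, -0.1, -0.3]
grip_width: 0.094
grip_force: 0.0
```

Run:
```python
from h import *
o=ctrl.get_obs();m=ctrl.camera_model("wrist");print(o["time_s"],o["ee_pos"])
im=ctrl.camera("wrist")[:,:,::-1];cv2.imwrite("pics/w8.png",im)
for T in(40,48):
  mk=im.max(2)<T;mk[290:]=0;print(ring(im,m,mk,px(m,[.609,-.135,.0075]),.0075,0))
```

```text
20.5 [ 0.60753608 -0.1339308   0.12839074]
(array([ 0.60995552, -0.13415646]), array([0.04611307, 0.04633942]), array([318.99545196, 233.25582717]))
(array([ 0.60992773, -0.13421831]), array([0.04650538, 0.04680822]), array([318.97620365, 233.31101273]))
```

Request:
jog_arm --pt "0 0.0015 0.02 0 0 0 1" --pt "0 0 0.03 0 0 0 1" --pt "0 0 0.03 0 0 0 1" --pt "0 0 0.025 0 0 0 1" --pt "0 0 0.012 0 0 0 1"

```text
time_s: 21.05
ee_pos: [0.6081, -0.1343, 0.0092]
eef_rot: [-3.139, -0.001, 1.57]
force: [-0.3, 0.1, 0.1]
grip_width: 0.0941
grip_force: 0.0
```

Request:
jog_arm --pt "0 0 0.006 0 0 0 1" --pt "0 0 0 0 0 0 1" --pt "0 0 0 0 0 0 1"

```text
time_s: 21.35
ee_pos: [0.6097, -0.1352, 0.0066]
eef_rot: [3.14, 0.0, 1.57]
force: [-0.0, -0.6, 1.0]
grip_width: 0.094
grip_force: 0.0
```

Request:
jog_arm --pt "0.0005 0 0.002 0 0 0 1" --pt "0 0 0 0 0 0 1" --pt "0 0 0 0 0 0 1"

```text
time_s: 21.65
ee_pos: [0.6092, -0.1346, 0.0037]
eef_rot: [3.141, 0.0, 1.57]
force: [0.2, -0.9, -0.3]
grip_width: 0.0937
grip_force: 0.0
```

Request:
jog_arm --pt "0 0 0 0 0 0 -1" --pt "0 0 0 0 0 0 -1" --pt "0 0 0 0 0 0 -1" --pt "0 0 0 0 0 0 -1" --pt "0 0 0 0 0 0 -1" --squeeze 15

```text
time_s: 22.15
ee_pos: [0.6091, -0.1346, 0.0034]
eef_rot: [-3.142, -0.0, 1.57]
force: [0.2, -0.2, 0.1]
grip_width: 0.0577
grip_force: 0.0
```

Request:
jog_arm --pt "0 0 0 0 0 0 -1" --pt "0 0 0 0 0 0 -1" --pt "0 0 -0.01 0 0 0 -1" --pt "0 0 -0.02 0 0 0 -1" --pt "0 0 -0.03 0 0 0 -1"

```text
time_s: 22.65
ee_pos: [0.6083, -0.1344, 0.0634]
eef_rot: [-3.139, -0.001, 1.57]
force: [0.4, 0.4, 0.1]
grip_width: 0.0475
grip_force: 15.0
```

Request:
jog_arm --pt "0 0 -0.03 0 0 0 -1" --pt "0 0 -0.02 0 0 0 -1" --pt "0.02 -0.006 -0.01 0 0 0 -1" --pt "0.035 -0.01 0 0 0 0 -1" --pt "0.04 -0.011 0 0 0 0 -1"

```text
time_s: 23.15
ee_pos: [0.5819, -0.0392, 0.1245]
eef_rot: [3.14, 0.0, 1.568]
force: [1.3, 0.4, -0.1]
grip_width: 0.0471
grip_force: 15.0
```

Request:
jog_arm --pt "0.045 -0.012 0 0 0 0 -1" --pt "0.045 -0.012 0 0 0 0 -1" --pt "0.045 -0.012 0 0 0 0 -1" --pt "0.04 -0.011 0 0 0 0 -1" --pt "0.03 -0.008 0 0 0 0 -1"

```text
time_s: 23.65
ee_pos: [0.5266, 0.1677, 0.1243]
eef_rot: [3.141, -0.0, 1.571]
force: [-0.1, -0.6, 0.2]
grip_width: 0.0477
grip_force: 15.0
```

Request:
jog_arm --pt "0.015 -0.004 0 0 0 0 -1" --pt "0.007 -0.001 0 0 0 0 -1" --pt "0 0 0 0 0 0 -1" --pt "0 0 0 0 0 0 -1" --pt "0 0 0 0 0 0 -1"

```text
time_s: 24.15
ee_pos: [0.5228, 0.1863, 0.1233]
eef_rot: [-3.142, 0.0, 1.568]
force: [0.3, 0.3, 0.1]
grip_width: 0.0473
grip_force: 15.0
```

Request:
jog_arm --pt "0.001 -0.0007 0.01 0 0 0 -1" --pt "0 0 0.02 0 0 0 -1" --pt "0 0 0.02 0 0 0 -1" --pt "0 0 0.015 0 0 0 -1" --pt "0 0 0.006 0 0 0 -1"

```text
time_s: 24.65
ee_pos: [0.5209, 0.1878, 0.0502]
eef_rot: [-3.139, 0.001, 1.569]
force: [0.4, -0.7, -0.3]
grip_width: 0.0476
grip_force: 15.0
```

Request:
jog_arm --pt "0 0 0 0 0 0 -1" --pt "0 0 0 0 0 0 -1" --pt "0 0 0 0 0 0 -1"

```text
time_s: 24.95
ee_pos: [0.5221, 0.1885, 0.0531]
eef_rot: [3.14, -0.0, 1.57]
force: [0.3, -0.5, -0.5]
grip_width: 0.0474
grip_force: 15.0
```

Request:
jog_arm --pt "-0.0005 0 0.004 0 0 0 -1" --pt "0 0 0.001 0 0 0 -1" --pt "0 0 0 0 0 0 -1" --pt "0 0 0 0 0 0 -1"

```text
time_s: 25.35
ee_pos: [0.5217, 0.188, 0.0474]
eef_rot: [-3.142, -0.0, 1.57]
force: [-0.2, -0.4, -0.6]
grip_width: 0.0474
grip_force: 15.0
```

Request:
jog_arm --pt "0 0 0.0005 0 0 0 -1" --pt "0 0 0 0 0 0 -1" --pt "0 0 0 0 0 0 -1"

```text
time_s: 25.65
ee_pos: [0.5217, 0.188, 0.0469]
eef_rot: [3.142, 0.0, 1.57]
force: [0.2, -0.9, 0.4]
grip_width: 0.0475
grip_force: 15.0
```

Request:
jog_arm --pt "0 0 0.0005 0 0 0 -1" --pt "0 0 0 0 0 0 -1" --pt "0 0 0 0 0 0 -1"

```text
time_s: 25.95
ee_pos: [0.5217, 0.1879, 0.0463]
eef_rot: [-3.142, 0.0, 1.57]
force: [-0.3, -0.3, -0.6]
grip_width: 0.0476
grip_force: 15.0
```

Request:
jog_arm --pt "0 0 0.0005 0 0 0 -1" --pt "0 0 0 0 0 0 -1" --pt "0 0 0 0 0 0 -1"

```text
time_s: 26.25
ee_pos: [0.5217, 0.188, 0.0462]
eef_rot: [3.141, -0.0, 1.57]
force: [-2.7, -1.2, 5.4]
grip_width: 0.0474
grip_force: 15.0
```

Request:
jog_arm --pt "0 0 0.0003 0 0 0 -1" --pt "0 0 0 0 0 0 -1" --pt "0 0 0 0 0 0 -1"

```text
time_s: 26.55
ee_pos: [0.5217, 0.188, 0.0462]
eef_rot: [3.141, -0.0, 1.57]
force: [-3.0, -1.4, 7.3]
grip_width: 0.0475
grip_force: 15.0
```

Request:
jog_arm --pt "0 0 -0.0005 0 0 0 -1" --pt "0 0 0 0 0 0 1" --pt "0 0 0 0 0 0 1" --pt "0 0 0 0 0 0 1" --pt "0 0 -0.002 0 0 0 1"

```text
time_s: 27.05
ee_pos: [0.5215, 0.1879, 0.0478]
eef_rot: [-3.141, 0.0, 1.57]
force: [0.2, 0.5, 0.3]
grip_width: 0.0763
grip_force: 0.0
```

Request:
jog_arm --pt "0 0 -0.02 0 0 0 1" --pt "0 0 -0.04 0 0 0 1" --pt "0 0 -0.015 0 0 0 1" --pt "0 0 -0.005 0 0 0 1" --pt "0 0 0 0 0 0 1"

```text
time_s: 27.55
ee_pos: [0.5217, 0.1879, 0.1281]
eef_rot: [3.141, -0.0, 1.57]
force: [-0.0, -0.9, -1.0]
grip_width: 0.0941
grip_force: 0.0
```

Request:
jog_arm --pt "0 0 0 0 0 0 1" --pt "0 0 0 0 0 0 1"

```text
time_s: 27.75
ee_pos: [0.5212, 0.1878, 0.1268]
eef_rot: [-3.14, 0.001, 1.57]
force: [0.3, -0.4, 0.1]
grip_width: 0.0942
grip_force: 0.0
```

Run:
```python
from h import *
o=ctrl.get_obs();m=ctrl.camera_model("wrist");print(o["time_s"],o["ee_pos"])
im=ctrl.camera("wrist")[:,:,::-1];cv2.imwrite("pics/w9.png",im);np.savez("pics/w9.npz",**m)
c=px(m,[.523,.188,.05]);print(c,px(m,[.523,.188,.068]));x,y=int(c[0])-64,int(c[1])-48;print(x,y)
cv2.imwrite("pics/w9c.png",cv2.resize(im[y:y+96,x:x+128],None,fx=6,fy=6,interpolation=cv2.INTER_NEAREST))
```

```text
27.75 [0.5212105  0.18779214 0.12681131]
[318.66070479 247.39352696] [318.71055393 254.55766991]
254 199
```

View pics/w9c.png

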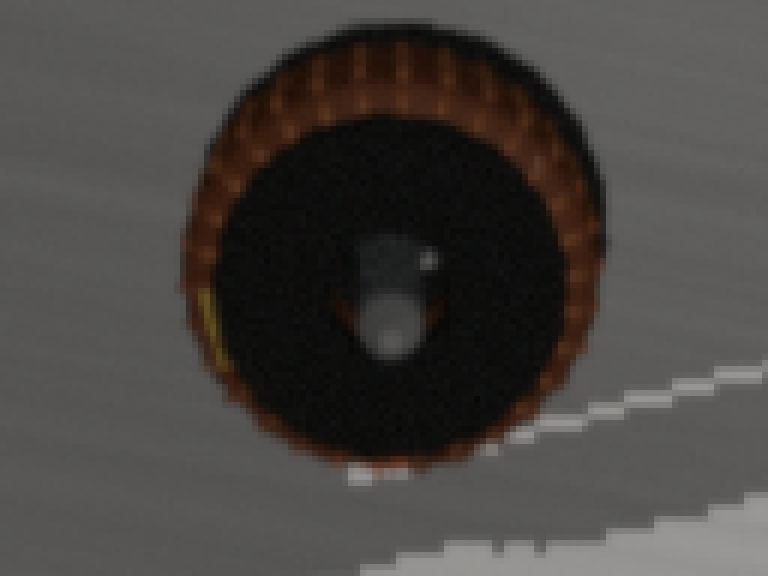

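Small pad sits centred and flat on the toroid, with the stud tip at (319,254) as predicted. Now the clamp plate.

Request:
jog_arm --pt "-0.02 0.005 0 0 0 0 1" --pt "-0.04 0.009 0 0 0 0 1" --pt "-0.045 0.01 0 0 0 0 1" --pt "-0.045 0.01 0 0 0 0 1" --pt "-0.045 0.01 0 0 0 0 1"

```text
time_s: 28.3
ee_pos: [0.5654, -0.0088, 0.1275]
eef_rot: [-3.141, -0.0, 1.57]
force: [0.9, 0.2, -0.3]
grip_width: 0.0942
grip_force: 0.0
```

Request:
jog_arm --pt "-0.045 0.01 0 0 0 0 1" --pt "-0.045 0.01 0 0 0 0 1" --pt "-0.045 0.01 0 0 0 0 1" --pt "-0.04 0.01 0 0 0 0 1" --pt "-0.035 0.009 0 0 0 0 1"

```text
time_s: 28.8
ee_pos: [0.6141, -0.2193, 0.1272]
eef_rot: [-3.141, -0.0, 1.569]
force: [0.4, 0.6, 0.5]
grip_width: 0.0939
grip_force: 0.0
```

Request:
jog_arm --pt "-0.025 0.005 0 0 0 0 1" --pt "-0.012 0.003 0 0 0 0 1" --pt "-0.005 0 0 0 0 0 1" --pt "0 0 0 0 0 0 1" --pt "0 0 0 0 0 0 1"

```text
time_s: 29.3
ee_pos: [0.6223, -0.258, 0.1281]
eef_rot: [-3.141, -0.0, 1.571]
force: [-0.3, 0.3, -0.2]
grip_width: 0.0942
grip_force: 0.0
```

Run:
```python
from h import *
o=ctrl.get_obs();m=ctrl.camera_model("wrist");print(o["time_s"],o["ee_pos"])
im=ctrl.camera("wrist")[:,:,::-1];cv2.imwrite("pics/w10.png",im);np.savez("pics/w10.npz",**m)
c=px(m,[.624,-.2592,.009]);print(c)
x,y=int(c[0]),int(c[1]);mk=np.zeros((480,640),bool);w=im.astype(int)
sat=(w[:,:,0]-w[:,:,2])<12;sl=np.s_[y-45:y+45,x-45:x+45]
for T in(90,130):
  mk[sl]=(sat&(w.min(2)>T))[sl];print(ring(im,m,mk,c,.009,0))
```

```text
29.3 [ 0.62227284 -0.25796601  0.12807781]
[318.27529919 235.33775959]
(array([ 0.62407573, -0.25804875]), array([0.04327977, 0.04348918]), array([318.29656684, 233.06501096]))Traceback (most recent call last):
  File "<stdin>", line 8, in <module>
  File "h.py", line 22, in ring
    i=min(ok,key=lambda i:np.hypot(*(c[i]-guess)))
ValueError: min() iterable argument is empty
```

Request:
jog_arm --pt "0 0.0007 0.02 0 0 0 1" --pt "0 0 0.03 0 0 0 1" --pt "0 0 0.03 0 0 0 1" --pt "0 0 0.025 0 0 0 1" --pt "0 0 0.012 0 0 0 1"

```text
time_s: 29.85
ee_pos: [0.6222, -0.2578, 0.0089]
eef_rot: [-3.139, -0.001, 1.571]
force: [0.1, -0.3, -0.3]
grip_width: 0.0941
grip_force: 0.0
```

Request:
jog_arm --pt "0 0 0.006 0 0 0 1" --pt "0 0 0.001 0 0 0 1" --pt "0 0 0 0 0 0 1" --pt "0 0 0 0 0 0 1"

```text
time_s: 30.25
ee_pos: [0.6235, -0.2594, 0.0053]
eef_rot: [3.14, 0.001, 1.57]
force: [0.3, 0.5, -0.1]
grip_width: 0.0938
grip_force: 0.0
```

Request:
jog_arm --pt "0.0005 -0.0005 0.001 0 0 0 1" --pt "0 0 0 0 0 0 1" --pt "0 0 0 0 0 0 1"

```text
time_s: 30.55
ee_pos: [0.6225, -0.2587, 0.0032]
eef_rot: [3.141, 0.0, 1.57]
force: [-0.1, -0.2, -0.4]
grip_width: 0.0938
grip_force: 0.0
```

Request:
jog_arm --pt "0 0 0 0 0 0 -1" --pt "0 0 0 0 0 0 -1" --pt "0 0 0 0 0 0 -1" --pt "0 0 0 0 0 0 -1" --pt "0 0 0 0 0 0 -1" --squeeze 15

```text
time_s: 31.05
ee_pos: [0.6224, -0.2586, 0.003]
eef_rot: [-3.142, 0.0, 1.57]
force: [0.1, 0.1, 0.7]
grip_width: 0.0575
grip_force: 0.0
```

Request:
jog_arm --pt "0 0 0 0 0 0 -1" --pt "0 0 0 0 0 0 -1" --pt "0 0 -0.01 0 0 0 -1" --pt "0 0 -0.02 0 0 0 -1" --pt "0 0 -0.03 0 0 0 -1"

```text
time_s: 31.55
ee_pos: [0.6217, -0.2583, 0.0629]
eef_rot: [-3.139, -0.001, 1.57]
force: [0.1, 0.2, 0.2]
grip_width: 0.0479
grip_force: 15.0
```

Request:
jog_arm --pt "0 0 -0.03 0 0 0 -1" --pt "0 0 -0.02 0 0 0 -1" --pt "0.02 -0.005 -0.01 0 0 0 -1" --pt "0.035 -0.008 0 0 0 0 -1" --pt "0.04 -0.009 0 0 0 0 -1"

```text
time_s: 32.05
ee_pos: [0.6002, -0.1632, 0.124]
eef_rot: [3.14, 0.0, 1.568]
force: [1.0, 0.6, -1.0]
grip_width: 0.0477
grip_force: 15.0
```

Request:
jog_arm --pt "0.045 -0.01 0 0 0 0 -1" --pt "0.045 -0.01 0 0 0 0 -1" --pt "0.045 -0.01 0 0 0 0 -1" --pt "0.045 -0.01 0 0 0 0 -1" --pt "0.045 -0.01 0 0 0 0 -1"

```text
time_s: 32.55
ee_pos: [0.5502, 0.0631, 0.124]
eef_rot: [3.141, -0.0, 1.57]
force: [0.6, -0.9, -0.6]
grip_width: 0.0475
grip_force: 15.0
```

Request:
jog_arm --pt "0.04 -0.01 0 0 0 0 -1" --pt "0.035 -0.008 0 0 0 0 -1" --pt "0.025 -0.006 0 0 0 0 -1" --pt "0.015 -0.003 0 0 0 0 -1" --pt "0.01 -0.001 0 0 0 0 -1"

```text
time_s: 33.05
ee_pos: [0.5228, 0.1873, 0.1235]
eef_rot: [3.141, -0.0, 1.571]
force: [0.1, -1.2, 0.1]
grip_width: 0.0477
grip_force: 15.0
```

Request:
jog_arm --pt "0 0 0.01 0 0 0 -1" --pt "0 0 0.015 0 0 0 -1" --pt "0 0 0.01 0 0 0 -1" --pt "0 0 0.005 0 0 0 -1" --pt "0 0 0 0 0 0 -1"

```text
time_s: 33.55
ee_pos: [0.5228, 0.1858, 0.0822]
eef_rot: [-3.14, 0.0, 1.569]
force: [-0.1, -0.1, -0.2]
grip_width: 0.0475
grip_force: 15.0
```

Request:
jog_arm --pt "0 0 0 0 0 0 -1" --pt "0 0 0 0 0 0 -1" --pt "0 0 0 0 0 0 -1"

```text
time_s: 33.85
ee_pos: [0.5231, 0.1865, 0.0835]
eef_rot: [3.141, -0.0, 1.57]
force: [0.2, -0.4, -0.2]
grip_width: 0.0473
grip_force: 15.0
```

Run:
```python
from h import *
o=ctrl.get_obs();m=ctrl.camera_model("wrist");print(o["time_s"],o["ee_pos"])
im=ctrl.camera("wrist")[:,:,::-1];cv2.imwrite("pics/w11.png",im);np.savez("pics/w11.npz",**m)
e=o["ee_pos"];c=px(m,e+[0,0,.002]);print(c,px(m,[.523,.188,.068]));x,y=int(c[0])-50,int(c[1])-45;print(x,y)
cv2.imwrite("pics/w11c.png",cv2.resize(im[y:y+75,x:x+100],None,fx=8,fy=8,interpolation=cv2.INTER_NEAREST))
```

```text
33.85 [0.52311415 0.18648624 0.08350282]
[315.84236076 288.67336574] [315.74569194 274.71434385]
265 243
```

View pics/w11c.png

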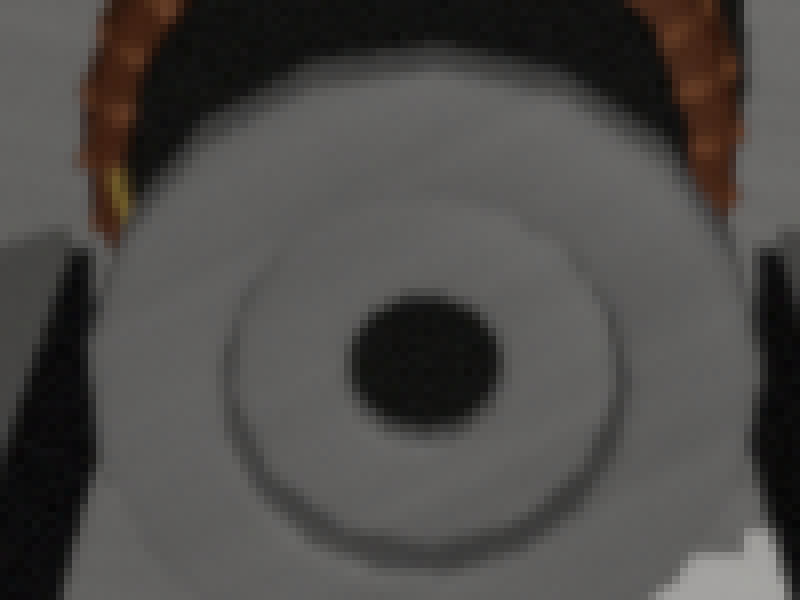

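The hole centre is at (317.6,288), so the plate needs about -1.3 mm in x and +1.2 mm in y.

Request:
jog_arm --pt "0.0012 -0.0013 0.004 0 0 0 -1" --pt "0 0 0.004 0 0 0 -1" --pt "0 0 0.002 0 0 0 -1" --pt "0 0 0 0 0 0 -1" --pt "0 0 0 0 0 0 -1"

```text
time_s: 34.4
ee_pos: [0.5216, 0.1877, 0.073]
eef_rot: [-3.141, 0.0, 1.57]
force: [0.1, -0.1, -1.3]
grip_width: 0.0474
grip_force: 15.0
```

Request:
jog_arm --pt "0 0 0.003 0 0 0 -1" --pt "0 0 0.002 0 0 0 -1" --pt "0 0 0 0 0 0 -1" --pt "0 0 0 0 0 0 -1"

```text
time_s: 34.8
ee_pos: [0.5216, 0.1877, 0.068]
eef_rot: [-3.141, 0.0, 1.57]
force: [-0.2, -0.4, -0.7]
grip_width: 0.0477
grip_force: 15.0
```

Request:
jog_arm --pt "0 0 0.002 0 0 0 -1" --pt "0 0 0.002 0 0 0 -1" --pt "0 0 0 0 0 0 -1" --pt "0 0 0 0 0 0 -1"

```text
time_s: 35.2
ee_pos: [0.5216, 0.1876, 0.064]
eef_rot: [-3.142, 0.0, 1.57]
force: [0.5, -0.3, 0.1]
grip_width: 0.0473
grip_force: 15.0
```

No contact; continuing.

Request:
jog_arm --pt "0 0 0.002 0 0 0 -1" --pt "0 0 0.002 0 0 0 -1" --pt "0 0 0 0 0 0 -1" --pt "0 0 0 0 0 0 -1"

```text
time_s: 35.6
ee_pos: [0.5215, 0.1877, 0.06]
eef_rot: [-3.141, 0.0, 1.57]
force: [0.6, -0.2, -0.7]
grip_width: 0.0474
grip_force: 15.0
```

Request:
jog_arm --pt "0 0 0.002 0 0 0 -1" --pt "0 0 0.002 0 0 0 -1" --pt "0 0 0 0 0 0 -1" --pt "0 0 0 0 0 0 -1"

```text
time_s: 36.0
ee_pos: [0.5216, 0.1876, 0.056]
eef_rot: [-3.141, 0.0, 1.57]
force: [-0.2, 0.7, -0.7]
grip_width: 0.0475
grip_force: 15.0
```

Request:
jog_arm --pt "0 0 0.002 0 0 0 -1" --pt "0 0 0 0 0 0 -1" --pt "0 0 0 0 0 0 -1"

```text
time_s: 36.3
ee_pos: [0.5216, 0.1877, 0.054]
eef_rot: [-3.142, -0.0, 1.57]
force: [0.2, 1.2, -0.7]
grip_width: 0.0476
grip_force: 15.0
```

Request:
jog_arm --pt "0 0 0.0006 0 0 0 -1" --pt "0 0 0 0 0 0 -1" --pt "0 0 0 0 0 0 -1"

```text
time_s: 36.6
ee_pos: [0.5216, 0.1876, 0.0535]
eef_rot: [-3.142, -0.0, 1.57]
force: [0.4, -0.6, -0.6]
grip_width: 0.0473
grip_force: 15.0
```

Request:
jog_arm --pt "0 0 0.0005 0 0 0 -1" --pt "0 0 0 0 0 0 -1" --pt "0 0 0 0 0 0 -1"

```text
time_s: 36.9
ee_pos: [0.5216, 0.1877, 0.053]
eef_rot: [3.142, -0.0, 1.57]
force: [-0.0, -0.1, 1.0]
grip_width: 0.0477
grip_force: 15.0
```

Just touching. Release, rise and take a final look.

Request:
jog_arm --pt "0 0 0 0 0 0 1" --pt "0 0 0 0 0 0 1" --pt "0 0 0 0 0 0 1" --pt "0 0 0 0 0 0 1" --pt "0 0 -0.002 0 0 0 1"

```text
time_s: 37.4
ee_pos: [0.5214, 0.1876, 0.0548]
eef_rot: [-3.141, 0.0, 1.57]
force: [0.6, 0.4, 1.1]
grip_width: 0.0843
grip_force: 0.0
```

Request:
jog_arm --pt "0 0 -0.02 0 0 0 1" --pt "0 0 -0.04 0 0 0 1" --pt "0 0 -0.015 0 0 0 1" --pt "0 0 0 0 0 0 1" --pt "0 0 0 0 0 0 1"

```text
time_s: 37.9
ee_pos: [0.5213, 0.1875, 0.1293]
eef_rot: [-3.141, 0.0, 1.57]
force: [-0.2, -0.1, 0.1]
grip_width: 0.0942
grip_force: 0.0
```

Run:
```python
from h import *
o=ctrl.get_obs();m=ctrl.camera_model("wrist");print(o["time_s"],o["ee_pos"])
f=lambda n,x,y,s:cv2.resize(np.ascontiguousarray(ctrl.camera(n)[y:y+96,x:x+s,::-1]),None,fx=5,fy=5,interpolation=cv2.INTER_NEAREST)
c=px(m,[.523,.188,.05]).astype(int);print(c)
cv2.imwrite("pics/fin.png",np.hstack([f("wrist",c[0]-40,c[1]-48,80),f("side",265,140,80)]))
```

```text
37.9 [0.52129261 0.18754773 0.12926943]
[318 246]
```

View pics/fin.png

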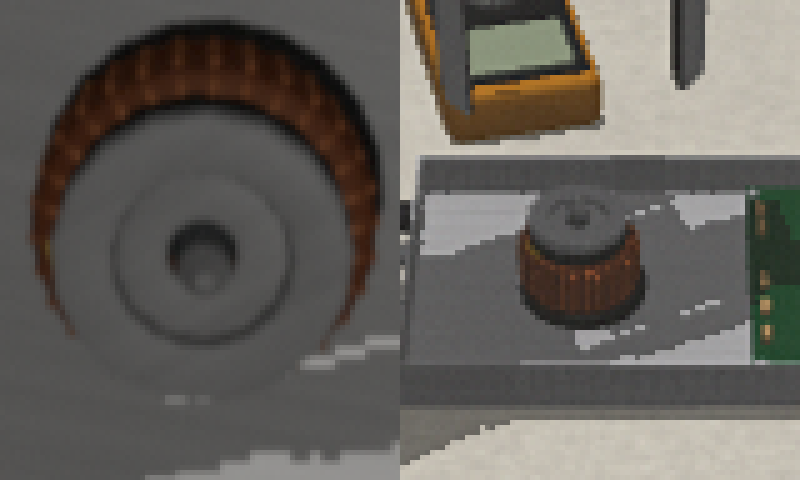

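The final view shows the whole stack in order, flat and concentric. The stud pokes through the plate's hole at crop (205,265), and the gripper is clear. Handing in.

```bash
python3 -c "
from station import ctrl
print(ctrl.hand_in())"
```

```text
the job is handed in; nothing more can be done
None
```

The wide pad, transformer, small pad and clamp plate are on the stud in that order, flat and centred to within about 1 mm in the final pictures; everything is released, and I handed the job in at about 38 s without being shown a verdict.

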